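# Tether the sharps pot and clear the empty vials

### The job

Clear away the empty vials: first clip the yellow sharps pot to the bench by pressing its snap hook onto the loop of the steel bracket until the gate springs shut behind the bar, leaving the pot standing upright on the bench. Then drop the two empty vials (bare silver tops) through the pot's neck and shut its red flap fully. Leave the unopened blue-capped vials and everything else on the bench where they stand.

Things in the scene. Friction and masses are not known exactly. Their poses are not given: they have to be found in the camera images.
- pot: loose yellow plastic sharps pot, 0.28 kg; origin at the centre of its underside, z up, +x towards its steel snap hook, red flap hinged on the -x side. Body dia 86 to 90 mm up to 82 mm, sloping shoulder to 96 mm, then a straight round neck (outer dia 44 mm, bore 36 mm) up to the rim at 146 mm; hollow down to 4 mm
- pot_neck (a point): centre of the pot's neck, 128 mm above its underside (18 mm below the rim), axes as pot. The place to hold the pot: its +y and -y sides are free from 98 mm up
- pot_rim (a point): centre of the pot's round mouth, at the rim, 146 mm above its underside; bore dia 36 mm; axes as pot
- hook_mouth (a point): place on the snap hook's gate to press on the bar: at x 78, y 0, z 122 mm in the pot's frame, same axes. The flat hook lies level, 7 mm round steel, on a band on the neck. Its gate runs along y on the outer (+x) side, hinged 27 mm to -y of here, ending 10 mm to +y, where the fixed nose begins; closed ends at y -40 and +30 mm. A bar within 7 mm of here in y swings the gate inward
- hook_back (a point): middle of the inner face of the hook's back bar, at x 33.5, y 0, z 122 mm in the pot's frame, same axes: 44.5 mm behind hook_mouth. A 7 mm bar coming in at y 0 lets the gate spring shut once its centre is less than 12 mm from here in x, and touches the back bar at 3.5 mm. The hook's front edge is 48 mm from here in +x
- gate (a joint): angle of the snap hook's gate (rad): 0 shut, grows as it swings inward (towards the pot), stop at 1.25; a spring shuts it. Opening it by the bar takes about 2 N at first, up to 8 N
- flap (a joint): angle of the red flap (rad): 0 shut on the rim, starts open at 2.0 to 2.3, stop at 2.4. Light friction hinge: it stays where it is left and must be pushed right down (under 1 N). The hinge is level, parallel to the pot's y axis, at x -25, z 146.5 mm in the pot's frame; the flap swings up and over in the pot's x-z plane
- flap_lip (a point): thumb tab at the free edge of the red flap, 50 mm from the hinge. The flap is a disc of dia 47 mm, 4 mm thick, with this tab (10 by 16 mm, reaching 54.5 mm from the hinge); x points from the hinge to the tab, z is up when shut
- loop_bar (a point): middle of the upright bar of the fixed bracket's closed loop, dia 7 mm, 122 mm above the bench. The bar runs from 97 to 147 mm up; from each end a leg runs 62 mm along +x to an upright plate (70 mm wide, 165 mm tall). x points from the bar to the plate (the way the pot's hook is pushed on), z up. The bracket's foot begins 52 mm behind the bar; in front it is free
- tray: fixed shallow steel tray, 200 by 280 mm, floor 3 mm thick, lip 14 mm high; origin under its centre
- used1_mid (a point): glass medicine vial, dia 24 mm, 51 mm tall, 20 g, standing upright on the tray; EMPTY: bare silver top (no coloured cap), white label. Straight glass side (dia 24) from 0 to 34 mm up, then a narrow throat, then the silver top (dia 20) from 42 to 51 mm. This point is on its axis, 26 mm above its underside; z up its axis
- used2_mid (a point): glass medicine vial, dia 24 mm, 51 mm tall, 20 g, standing upright on the tray; EMPTY: bare silver top (no coloured cap), white label. Straight glass side (dia 24) from 0 to 34 mm up, then a narrow throat, then the silver top (dia 20) from 42 to 51 mm. This point is on its axis, 26 mm above its underside; z up its axis
- full1_mid (a point): glass medicine vial, dia 24 mm, 56 mm tall, 30 g, standing upright on the tray; UNOPENED: bright blue cap on top, pale blue label. To be left alone. This point is on its axis, 26 mm above its underside; z up its axis
- full2_mid (a point): glass medicine vial, dia 24 mm, 56 mm tall, 30 g, standing upright on the tray; UNOPENED: bright blue cap on top, pale blue label. To be left alone. This point is on its axis, 26 mm above its underside; z up its axis
- used1: the same vial as used1_mid, origin at the centre of its underside
- used2: the same vial as used2_mid, origin at the centre of its underside
- sanitiser: bystander: clear pump bottle with blue pump, dia 66 mm, 182 mm tall; origin under its centre
- kidney: bystander: steel kidney dish, about 90 by 210 mm, 34 mm tall; origin at its underside
- syringe_a: bystander: capped syringe, teal cap, about 155 mm long, 21 mm high, lying along its x; origin at its underside
- syringe_b: bystander: capped syringe, orange cap, same size, lying along its x; origin at its underside
- tape: bystander: roll of white tape, dia 64 mm, 25 mm high; origin under its centre
- wash: bystander: white bottle with red cap, dia 60 mm, 160 mm tall; origin under its centre

How it is judged:
By the outcome, as a careful person would: the job done as asked, in the order asked, and still so for the second after the job is handed in, with the robot touching nothing.
It also fails if it takes over 72 s, if anything falls off the work surface, if the arm or the gripper's body presses on something with over 40 N, if the wrist force passes 120 N, or if a joint passes its speed limit or range.

### The arm

A 6-joint arm with a two-finger parallel gripper is mounted at the origin on the work surface. World frame = base frame: x ahead of the robot, y to its left, z up, the work surface at z = 0. Lengths are in m, angles in rad, forces in N, time in s.
With the tool pointing down it reaches from about 0.3 to 0.75 m from the base axis. Payload 8.5 kg.
Tool frame: the origin (TCP) lies at the very end of the fingers, on their centre line; the grasp point (between the pads) lies 19 mm behind it; z points along the fingers, x is the direction in which the jaws open and shut, and the axes are right-handed (so a half turn about z gives the same grasp; the last joint's range is limited). The gripper opens to 85 mm and grips with 20 to 120 N. Pads are 22 mm wide; open, the fingers measure 114 mm over their backs; the gripper's body (76 mm by 85 mm) begins 54 mm behind the grasp point. The pads swing forward as they close: fully open they stand 13 mm farther back than shut.
Start: joints at [-1.317, 0.381, 1.297, -0, 1.464, -0.215], TCP at [0.248, -0.491, 0.231] pointing down, gripper open.
Joint ranges: [-3.11, 3.11], [-0.89, 2.33], [0.22, 2.48], [-1.42, 4.56], [0.17, 2.85], [-2.88, 2.88]. Speed limits (rad/s): [2.39, 2.39, 3.14, 3.14, 3.14, 3.14].

### API

Orientations are given as a unit quaternion [x, y, z, w].
In Python, from rig import manip gives the robot as it stands.
- The arm moves only by the tool apply_moves, never from a script. Its argument "steps" is a list of rows, each a list of 6 numbers: the shift along the tool's x, y, z in mm, then the turn, a rotation vector about the tool's x, y, z in rad. A call has 1 to 8 rows; each row is the pose to reach, as a shift and turn from the pose measured when the call began, along the tool's axes at that moment; what a row does not reach only later rows make up. A row lasts 1/12 s, in which the tool goes at most 41.7 mm and 7.16 degrees, less where a joint would pass 70% of its speed; a pose out of reach is approached as far as the arm can. A call with a gripper value outside its range is refused whole. "jaw" is the finger opening in mm, from 0 to 85.4, set as the call begins (left out, the last holds). The fingers move at their own pace and stop on an object; "force" is the grip in N (left out, the last holds). Time passes only in rows, so rows that repeat a pose let the fingers close. It gives the time, the measured TCP pose, the force and the opening at its end, in the units of the state.
- manip.sense(): the state, without advancing time (a new reading comes with each control period).
- manip.get_image(name): name is "side" or "top" or "wrist"; returns the picture (384x512x3 uint8, red, green, blue); there is no depth.
- manip.camera_model(name): a dict with "fov_y" (degrees; the focal length in pixels is half the picture's height over the tangent of half this angle, whatever the lens; pixels are square), "cx", "cy" (the principal point, pixels), "origin" and "attitude" of the camera in the world; the wrist camera has in their place "T_tool_cam" (4x4, takes a point from camera to tool coordinates, whose origin is the TCP and whose axes are the tool frame's). Camera axes: x right, y down, z forward; pixel columns grow to the right and rows downward; lengths in m; the calibration is good to about 2 mm. A picture is of the moment at which its call begins: read the wrist's pose just before it. camera_model takes no time and is no camera call.
- manip.finish_job(): hands the job in, once; it reports no verdict.
The state is a dict: "clock": time; "joint_positions": joint angles; "qd": joint speeds; "effort": joint torques, N m; "eef_pos": TCP position; "orientation": TCP orientation; "contact_force": force on the tool from outside, world axes, zero at the start; "ft_torque": the same for the moment, N m; "gripper_width": opening from 0.0 (shut) to 1.0 (fully open).
Only numpy, scipy, OpenCV 4.12 (cv2) and the standard library are available. Lean on these libraries where they do the work, as an engineer would, in place of code of your own. Each camera call takes 0.05 s, during which the arm holds its last target. There are 200 camera calls.

## Working session

There is one attempt and no reset: what is moved stays moved. The work goes in short steps, Python scripts to look and compute and a tool call to move; the robot and the scene stay as the last step left them, time stands still between calls to the robot, and variables do not carry over. Pictures are saved under pics/ and viewed, about 8 in all and at most 12, crops included, and the job is handed in when it is done.

Besides the shell and the picture viewer there is one more tool, called after "Emit:" by a JSON object that holds its "name" and its "arguments". apply_moves: Moves the arm, as the interface text tells. Its arguments: {"type":"object","properties":{"steps":{"type":"array"},"jaw":{"type":"number"},"force":{"type":"number"}},"required":["steps"]}

```bash
ls; mkdir -p pics; python3 - <<'E'
from rig import manip
import cv2,numpy as np
np.set_printoptions(precision=4,suppress=True)
print(manip.sense())
for n in ["side","top","wrist"]:
    print(n,manip.camera_model(n))
    cv2.imwrite(f"pics/{n}0.png",cv2.cvtColor(manip.get_image(n),cv2.COLOR_RGB2BGR))
E
```

```text
pics
{'clock': 0.0, 'joint_positions': array([-1.3173,  0.3812,  1.2983, -0.    ,  1.4637, -0.2153]), 'qd': array([ 0.0008,  0.0003, -0.0011, -0.0002,  0.0004, -0.    ]), 'effort': array([ -0.0014, -44.8457, -23.1275,  -0.0003,   0.0048,  -0.    ]), 'eef_pos': array([ 0.2484, -0.4903,  0.2307]), 'orientation': array([ 0.852 , -0.5235, -0.0006, -0.0005]), 'contact_force': array([ 0.7156, -0.7331, -0.6783]), 'ft_torque': array([-0.0391,  0.0101, -0.0364]), 'gripper_width': 0.999493185885766}
side {'fov_y': 46.37590990902653, 'cx': 254.35295255611996, 'cy': 189.13726003563986, 'origin': array([ 0.4726, -0.9735,  0.7864]), 'attitude': array([ 0.8855, -0.0296,  0.0052, -0.4636])}
top {'fov_y': 55.26937293573051, 'cx': 258.5230369021035, 'cy': 189.8863107729994, 'origin': array([0.4464, 0.0007, 1.0759]), 'attitude': array([-0.7036,  0.7094, -0.0303,  0.0279])}
wrist {'fov_y': 66.8627858452294, 'cx': 257.5854166148879, 'cy': 188.008808146498, 'T_tool_cam': array([[ 1.    , -0.0003,  0.0013,  0.0005],
       [-0.0001,  0.9558,  0.294 , -0.0745],
       [-0.0013, -0.294 ,  0.9558, -0.1433],
       [ 0.    ,  0.    ,  0.    ,  1.    ]])}
```

View pics/side0.png

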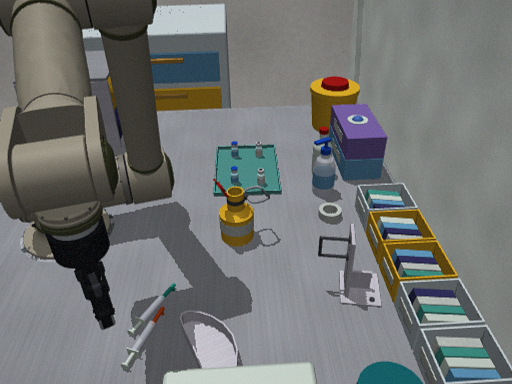

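View pics/top0.png

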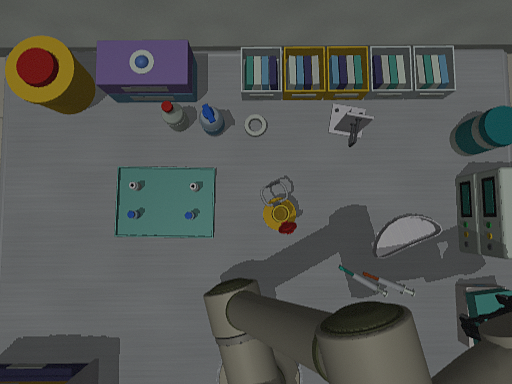

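Side: pot at (237,220), bracket bar about (320,245), tray vials around (235-262,148-175). Top: pot mouth (280,213) with the hook pointing up, flap at (288,228), bracket at (350,120), silver vials (134,186) and (194,186), blue (133,214) and (191,214). Zooming in on a mosaic.

```bash
python3 - <<'E'
import cv2,numpy as np
t=cv2.imread("pics/top0.png");s=cv2.imread("pics/side0.png")
def c(im,x,y,w=100,h=75):
    return cv2.resize(im[y:y+h,x:x+w],(400,300),interpolation=cv2.INTER_CUBIC)
m=np.vstack([np.hstack([c(t,230,165),c(t,310,90)]),np.hstack([c(s,195,175),c(s,290,220)])])
cv2.imwrite("pics/mos.png",m)
E
```

```text
(no output)
```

View pics/mos.png

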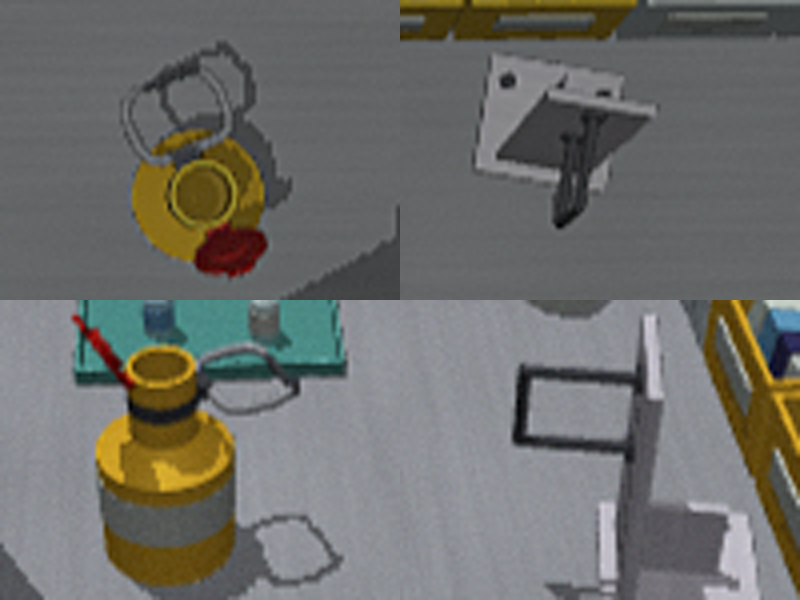

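Mosaic: pot mouth at top px (281,213), dark gate about (274,183), so the pot is yawed about +20°. Loop bar in top px about (350,145), in side px (320.2,237) to (319.5,255.8). Next I fit poses from both views.

```bash
cat > h.py <<'E'
import numpy as np,cv2
from scipy.spatial.transform import Rotation as R
from scipy.optimize import least_squares
from rig import manip
np.set_printoptions(precision=4,suppress=True)
def cam(n,s=None):
    m=manip.camera_model(n); f=192/np.tan(np.radians(m["fov_y"]/2))
    if n=="wrist":
        T=np.eye(4);T[:3,:3]=R.from_quat(s["orientation"]).as_matrix();T[:3,3]=s["eef_pos"];T=T@m["T_tool_cam"]
        return f,m["cx"],m["cy"],T[:3,3],T[:3,:3]
    return f,m["cx"],m["cy"],np.array(m["origin"]),R.from_quat(m["attitude"]).as_matrix()
def proj(c,P):
    f,cx,cy,o,M=c; q=(np.atleast_2d(P)-o)@M
    return np.c_[f*q[:,0]/q[:,2]+cx,f*q[:,1]/q[:,2]+cy]
def onz(c,uv,z):
    f,cx,cy,o,M=c; uv=np.atleast_2d(uv)
    d=np.c_[(uv[:,0]-cx)/f,(uv[:,1]-cy)/f,np.ones(len(uv))]@M.T
    return o+d*((z-o[2])/d[:,2])[:,None]
def snap(n,name):
    s=manip.sense(); im=cv2.cvtColor(manip.get_image(n),cv2.COLOR_RGB2BGR); cv2.imwrite(f"pics/{name}.png",im)
    return cam(n,s),im,s
def frame(p,local):   # p=x,y,yaw ; local points (m)
    c,s=np.cos(p[2]),np.sin(p[2]); l=np.atleast_2d(local)
    return np.c_[p[0]+c*l[:,0]-s*l[:,1],p[1]+s*l[:,0]+c*l[:,1],l[:,2]]
def fit(p0,obs):      # obs: (cam,local,uv)
    g=lambda p:np.concatenate([(proj(c,frame(p,l))-uv).ravel() for c,l,uv in obs])
    r=least_squares(g,p0,loss="soft_l1");print("fit",r.x,np.degrees(r.x[2]),"res",r.fun.reshape(-1,2).round(1).tolist());return r.x
def go(xyz,yaw):      # tool down, tool x at world angle yaw -> row from the present pose
    s=manip.sense();M=R.from_quat(s["orientation"]).as_matrix()
    c,k=np.cos(yaw),np.sin(yaw);G=np.array([[c,k,0],[k,-c,0],[0,0,-1.]])
    print("row",((np.array(xyz)-s["eef_pos"])@M*1000).round(1),R.from_matrix(M.T@G).as_rotvec().round(3),"at",s["eef_pos"],"F",s["contact_force"].round(1),"w",round(s["gripper_width"]*85.4,1),"t",s["clock"])
E
python3 - <<'E'
from h import *
T,S=cam("top"),cam("side")
mt=lambda x,y,ox,oy:(ox+x/4,oy+y/4)
pot=fit([.39,-.06,.35],[
 (T,[0,0,.146],mt(204,193,230,165)),(T,[.078,-.0085,.122],mt(174,76,230,165)),
 (T,[.0,.0,.0],mt(0,0,0,0)) if 0 else (S,[0,0,.146],(195+161/4,175+(368-300)/4))])
br=fit([.58,-.23,-.14],[(S,[0,0,.147],(320.2,237)),(S,[0,0,.097],(319.5,255.8)),
 (T,[.062,.035,.165],mt(150,93,310,90)),(T,[.062,-.035,.165],mt(256,106,310,90)),
 (T,[0,0,.097],mt(158,223,310,90))])
t=cv2.imread("pics/top0.png")
print("silver",onz(T,[(134,186),(194,186)],.054),"blue",onz(T,[(132,214),(189,215)],.059))
print(proj(T,frame(pot,[[-.045,0,.18],[.078,-.027,.122],[.078,.01,.122],[.033,0,.122]])))
go(np.r_[pot[:2],.25],pot[2]-np.pi/2)
E
```

```text
fit [ 0.4642 -0.0594  0.3332] 19.093627341154733 res [[0.1, -0.4], [-0.0, -0.2], [-0.6, -0.1]]
fit [ 0.6462 -0.2503 -0.2017] -11.556420421515051 res [[0.9, 1.3], [0.1, -0.4], [-0.6, 0.3], [0.0, 2.3], [0.0, -0.4]]
silver [[0.5444 0.345  0.054 ]
 [0.543  0.1773 0.054 ]] blue [[0.4662 0.3473 0.059 ]
 [0.4621 0.1898 0.059 ]]
[[288.3193 230.0903]
 [280.1115 181.4531]
 [266.7923 186.1687]
 [276.2275 201.1047]]
row [-287.  -387.2  -18.7] [-0.     0.001  0.136] at [ 0.2484 -0.4904  0.2309] F [-0.4  0.9  0.4] w 85.3 t 0.15
```

Emit:
{"name": "apply_moves", "arguments": {"steps": [[-40,-40,-19,0,0,0.05],[-70,-75,-19,0,0,0.08],[-100,-110,-19,0,0,0.11],[-130,-145,-19,0,0,0.136],[-155,-180,-19,0,0,0.136],[-180,-215,-19,0,0,0.136],[-200,-250,-19,0,0,0.136],[-220,-280,-19,0,0,0.136]]}}

```text
clock: 0.82
eef_pos: [0.3862, -0.1883, 0.2502]
orientation: [0.814, -0.58, -0.0, -0.0]
contact_force: [1.3, -0.7, -0.1]
gripper_width: 1.002
```

```bash
python3 - <<'E'
from h import *
c,im,s=snap("wrist","w1")
go([.4642,-.0594,.25],.3332-np.pi/2)
E
```

```text
row [ -90.9 -112.2    0.9] [-0.002  0.003  0.005] at [ 0.3886 -0.1824  0.2503] F [-0.9  6.3 -1.2] w 85.4 t 0.8667
```

Emit:
{"name": "apply_moves", "arguments": {"steps": [[-25,-31,0,0,0,0],[-55,-65,0,0,0,0],[-80,-95,0,0,0,0],[-91,-112,0,0,0,0.005],[-91,-112,0,0,0,0.005],[-91,-112,0,0,0,0.005]]}}

```text
clock: 1.37
eef_pos: [0.4642, -0.0585, 0.2506]
orientation: [0.815, -0.579, -0.001, -0.002]
contact_force: [0.8, -0.6, -0.6]
gripper_width: 1.0
```

```bash
python3 - <<'E'
from h import *
c,im,s=snap("wrist","w2")
p=[.4642,-.0594,.3332]
print(proj(c,frame(p,[[0,0,.146],[.078,-.027,.122],[.078,.01,.122],[.0335,0,.122]])))
go([.4642,-.0594,.25],.3332-np.pi/2)
E
```

```text
[[257.9714 186.8671]
 [288.6017  95.3577]
 [247.0663  95.2267]
 [258.113  145.1831]]
row [ 0.1 -0.3  0.6] [-0.002  0.003  0.001] at [ 0.4638 -0.0594  0.2506] F [-0.1 -0.9 -0.2] w 85.5 t 1.4167
```

View pics/w2.png

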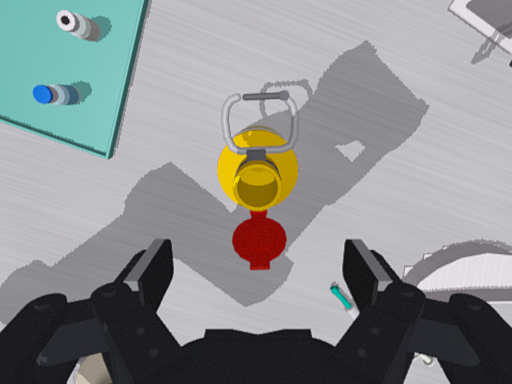

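Wrist view: mouth centre at (258,187) and gate (245..288,96), matching the estimate to about a pixel; flap open below at (260,240), silver vial at (67,20). Descend and grip.

Emit:
{"name": "apply_moves", "arguments": {"steps": [[0,0,35,0,0,0],[0,0,70,0,0,0],[0,0,100,0,0,0],[0,0,125,0,0,0],[0,0,141,0,0,0],[0,0,141,0,0,0]], "jaw": 70}}

```text
clock: 1.92
eef_pos: [0.4619, -0.0596, 0.107]
orientation: [0.814, -0.58, -0.004, -0.001]
contact_force: [1.3, -0.0, -0.2]
gripper_width: 0.82
```

Emit:
{"name": "apply_moves", "arguments": {"steps": [[0,0,0,0,0,0],[0,0,0,0,0,0],[0,0,0,0,0,0],[0,0,0,0,0,0],[0,0,0,0,0,0],[0,0,0,0,0,0],[0,0,0,0,0,0],[0,0,0,0,0,0]], "jaw": 38, "force": 60}}

```text
clock: 2.58
eef_pos: [0.4623, -0.0599, 0.1079]
orientation: [0.814, -0.58, -0.003, -0.001]
contact_force: [-1.6, -0.4, 7.1]
gripper_width: 0.497
```

```bash
python3 - <<'E'
from h import *
go([.4642,-.0594,.117],.3332-np.pi/2)
c,im,s=snap("top","t2")
d=np.array([np.cos(-.17),np.sin(-.17)]);b=np.array([.6462,-.2503])
q=b-d*.165; print("standoff",q)
go(np.r_[q,.117],-.17-np.pi/2)
E
```

```text
row [ 0.1 -1.9 -9.1] [ 0.002  0.006 -0.001] at [ 0.4623 -0.0599  0.1079] F [-1.6 -0.4  7.1] w 42.4 t 2.5833
standoff [ 0.4836 -0.2224]
row [160.5  33.   -9.9] [0.003 0.005 0.503] at [ 0.4623 -0.0599  0.1079] F [-1.3 -0.   6.9] w 42.5 t 2.6333
```

Emit:
{"name": "apply_moves", "arguments": {"steps": [[0,0,-4,0,0,0],[0,0,-10,0,0,0],[15,3,-10,0,0,0.05],[40,8,-10,0,0,0.13],[70,14,-10,0,0,0.22],[100,20,-10,0,0,0.31],[125,26,-10,0,0,0.4],[145,30,-10,0,0,0.47]]}}

```text
clock: 3.3
eef_pos: [0.4813, -0.2088, 0.1174]
orientation: [-0.655, 0.756, 0.003, 0.0]
contact_force: [-0.1, 0.2, -3.0]
gripper_width: 0.497
```

Emit:
{"name": "apply_moves", "arguments": {"steps": [[12,-3,0,0,0,0.033],[15,-4,0,0,0,0.033],[15,-4,0,0,0,0.033],[15,-4,0,0,0,0.033]]}}

```text
clock: 3.63
eef_pos: [0.4829, -0.2233, 0.1173]
orientation: [-0.643, 0.766, 0.003, 0.0]
contact_force: [-0.2, 0.6, -3.6]
gripper_width: 0.499
```

```bash
python3 - <<'E'
from h import *
T,t,s=snap("top","t3");S,sd,_=snap("side","s3")
go([.4836,-.2224,.117],-.17-np.pi/2)
def c(im,x,y,w=100,h=75): return cv2.resize(im[y:y+h,x:x+w],(400,300),interpolation=cv2.INTER_CUBIC)
def c8(im,x,y): return cv2.resize(im[y:y+38,x:x+50],(400,300),interpolation=cv2.INTER_CUBIC)
cv2.imwrite("pics/m3.png",np.vstack([np.hstack([c(t,300,90),c8(t,325,112)]),np.hstack([c(sd,250,215),c8(sd,312,225)])]))
E
```

```text
row [-0.7 -0.5  0.4] [ 0.005  0.004 -0.004] at [ 0.483  -0.223   0.1174] F [-0.1 -0.3 -3.1] w 42.3 t 3.7333
```

View pics/m3.png

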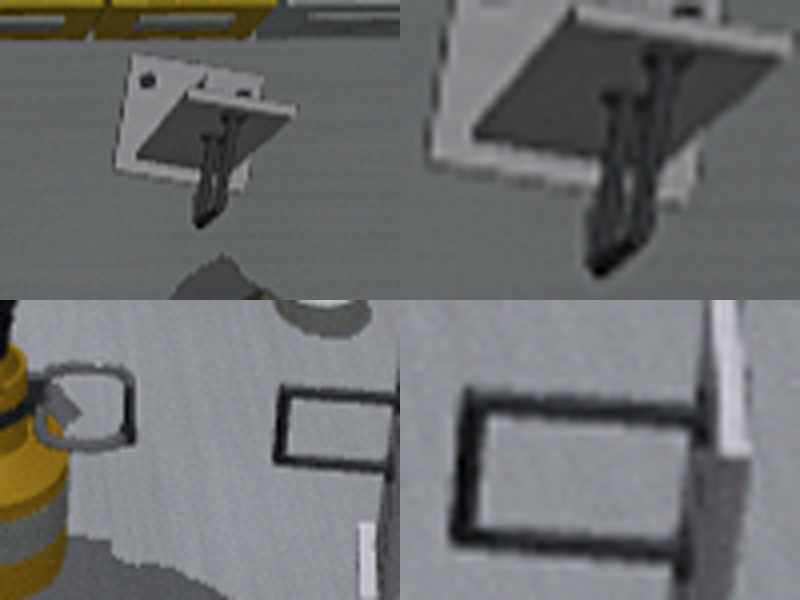

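```bash
python3 - <<'E'
from h import *
T,S=cam("top"),cam("side")
fit([.64,-.25,-.17],[(T,[0,0,.097],(350,145.2)),(T,[0,0,.147],(355.4,141.4)),(T,[.062,0,.097],(351.9,124)),(T,[.062,0,.147],(357.5,119.3)),
(T,[.062,.035,.165],(346,114.8)),(T,[.062,-.035,.165],(372.9,119.3)),
(S,[0,0,.147],(321.1,237.4)),(S,[0,0,.097],(319.75,254.8)),(S,[.062,0,.147],(349.5,239.6)),(S,[.062,0,.097],(347.4,256.9))])
# hook in side view (crop 250,215 x4): predicted with pot yaw = tool yaw+90
s=manip.sense();M=R.from_quat(s["orientation"]).as_matrix();yaw=np.arctan2(M[1,0],M[0,0])+np.pi/2
print("yaw",yaw)
p=frame([*s["eef_pos"][:2],yaw],[[.002,0,.13],[.080,-.027,.131],[.08,.01,.131]])
print((proj(S,p)-[250,215])*4+[0,300])
E
```

```text
fit [ 0.645  -0.25   -0.1605] -9.193586953133172 res [[-0.6, 0.6], [-1.1, 0.4], [0.5, -0.5], [-0.1, -0.8], [-0.3, -0.4], [0.1, -0.7], [-0.6, 0.9], [-0.7, 0.6], [0.2, 0.2], [-0.0, 0.1]]
yaw -0.17404746626504797
[[-16.2568 399.5773]
 [121.4921 440.7386]
 [126.1279 395.2179]]
```

Emit:
{"name": "apply_moves", "arguments": {"steps": [[0,-15,0,0,0,-0.009],[0,-35,0,0,0,-0.009],[0,-55,0,0,0,-0.009],[0,-66,0,0,0,-0.009],[0,-70,0,0,0,-0.009],[0,-74,0,0,0,-0.009],[0,-74,0,0,0,-0.009]]}}

```text
clock: 4.32
eef_pos: [0.5559, -0.2353, 0.1169]
orientation: [-0.647, 0.763, 0.003, 0.0]
contact_force: [0.2, -0.2, -3.5]
gripper_width: 0.494
```

```bash
python3 - <<'E'
from h import *
T,t,s=snap("top","t4");S,sd,_=snap("side","s4")
b=np.array([.645,-.25]);y=-.165
go(np.r_[b-.042*np.array([np.cos(y),np.sin(y)]),.117],y-np.pi/2)
def c(im,x,y,w=100,h=75): return cv2.resize(im[y:y+h,x:x+w],(400,300),interpolation=cv2.INTER_CUBIC)
cv2.imwrite("pics/m4.png",np.hstack([c(t,300,100),c(sd,270,200)]))
E
```

```text
row [ -0.3 -48.8  -0.2] [0.005 0.004 0.   ] at [ 0.5553 -0.2354  0.117 ] F [ 0.2 -0.  -4.2] w 42.5 t 4.4167
```

View pics/m4.png

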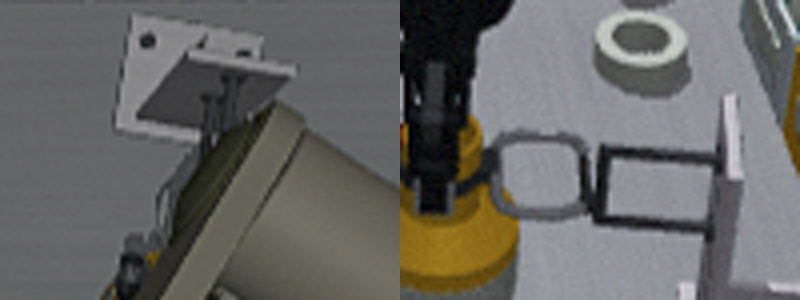

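Side view: the gate (588,185) sits right before the bar (600,185) and is level with its middle. Push.

Emit:
{"name": "apply_moves", "arguments": {"steps": [[0,-7,0,0,0,0],[0,-14,0,0,0,0],[0,-21,0,0,0,0],[0,-28,0,0,0,0],[0,-34,0,0,0,0],[0,-40,0,0,0,0],[0,-44,0,0,0,0],[0,-44,0,0,0,0]]}}

```text
clock: 5.08
eef_pos: [0.6001, -0.2427, 0.1168]
orientation: [-0.647, 0.763, 0.003, 0.001]
contact_force: [-0.3, 0.2, -3.3]
gripper_width: 0.495
```

```bash
python3 - <<'E'
from h import *
b=np.array([.645,-.25]);y=-.165
go(np.r_[b-.042*np.array([np.cos(y),np.sin(y)]),.117],y-np.pi/2)
E
```

```text
row [-0.2 -3.5 -0.2] [0.003 0.004 0.001] at [ 0.6001 -0.2427  0.1168] F [-0.3  0.2 -3.3] w 42.3 t 5.0833
```

Emit:
{"name": "apply_moves", "arguments": {"steps": [[0,-2,0,0,0,0],[0,-3,0,0,0,0],[0,-4,0,0,0,0],[0,-4,0,0,0,0]]}}

```text
clock: 5.42
eef_pos: [0.6037, -0.2429, 0.1162]
orientation: [-0.647, 0.763, 0.004, 0.0]
contact_force: [-0.3, 1.7, -7.5]
gripper_width: 0.496
```

```bash
python3 - <<'E'
from h import *
go([.6,-.24,.109],-.165-np.pi/2)
T,t,s=snap("top","t5");S,sd,_=snap("side","s5")
def c(im,x,y,w=50,h=38): return cv2.resize(im[y:y+h,x:x+w],(400,300),interpolation=cv2.INTER_CUBIC)
cv2.imwrite("pics/m5.png",np.hstack([c(t,325,110),c(sd,300,225)]))
E
```

```text
row [-2.2  4.1  7.2] [0.005 0.005 0.001] at [ 0.6037 -0.2429  0.1162] F [-0.3  1.7 -7.5] w 42.3 t 5.4167
```

View pics/m5.png

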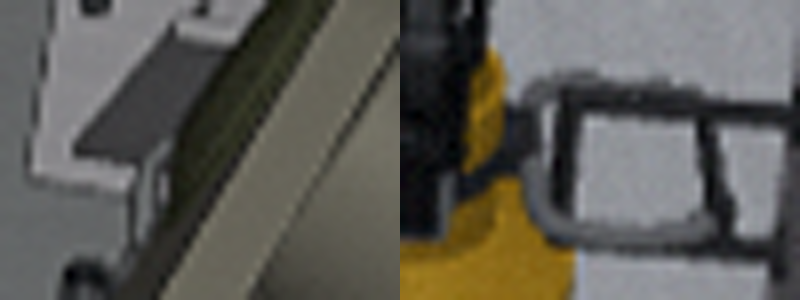

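The bar is inside the hook with the gate closed in front of it (side crop: bar at x≈568, gate at x≈715). Back off 2 mm, lower and release.

Emit:
{"name": "apply_moves", "arguments": {"steps": [[0,2,0,0,0,0],[0,2,3,0,0,0],[0,2,6,0,0,0],[0,2,8,0,0,0],[0,2,8,0,0,0],[0,2,8.5,0,0,0],[0,2,8.5,0,0,0]]}}

```text
clock: 6.1
eef_pos: [0.6018, -0.2427, 0.1081]
orientation: [-0.647, 0.763, 0.003, 0.001]
contact_force: [0.2, 1.2, -2.1]
gripper_width: 0.496
```

Emit:
{"name": "apply_moves", "arguments": {"steps": [[0,0,0,0,0,0],[0,0,0,0,0,0],[0,0,0,0,0,0],[0,0,0,0,0,0],[0,0,0,0,0,0],[0,0,-20,0,0,0],[0,0,-40,0,0,0],[0,0,-70,0,0,0]], "jaw": 70}}

```text
clock: 6.77
eef_pos: [0.6013, -0.2427, 0.177]
orientation: [-0.647, 0.763, 0.005, -0.0]
contact_force: [0.1, -0.3, 0.7]
gripper_width: 0.821
```

Emit:
{"name": "apply_moves", "arguments": {"steps": [[0,0,-35,0,0,0],[0,0,-70,0,0,0],[0,0,-74,0,0,0]]}}

```text
clock: 7.02
eef_pos: [0.6032, -0.2441, 0.2582]
orientation: [-0.647, 0.763, -0.0, 0.002]
contact_force: [1.2, -0.0, 0.1]
gripper_width: 0.822
```

```bash
python3 - <<'E'
from h import *
go([.6,-.24,.25],-.165-np.pi/2)
c,im,s=snap("wrist","w6")
E
```

```text
row [-3.5  3.8  8.2] [-0.003  0.002  0.001] at [ 0.6032 -0.2441  0.2582] F [ 1.2 -0.   0.1] w 70.2 t 7.0167
```

View pics/w6.png

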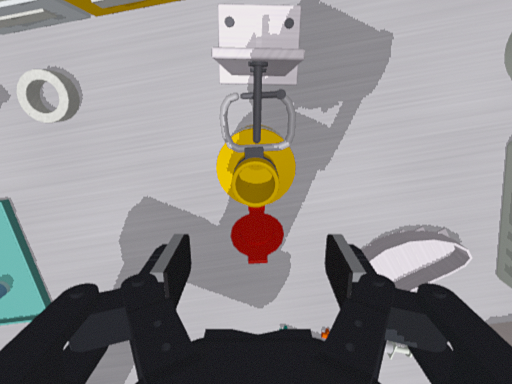

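```bash
python3 - <<'E'
from h import *
s=manip.sense();c=cam("wrist",s);print("rim",onz(c,[256,184],.146),"hookmouth",onz(c,[247,97],.122))
T=cam("top");print("check", proj(T,onz(c,[256,184],.146)))
go([.543,.177,.24],-np.pi/2)
E
```

```text
rim [[ 0.6041 -0.2432  0.146 ]] hookmouth [[ 0.6798 -0.2474  0.122 ]]
check [[352.0242 157.6509]]
row [-405.4  127.8   17.1] [-0.     0.003 -0.164] at [ 0.6029 -0.2438  0.2558] F [-0.7 -0.6  1. ] w 69.8 t 7.0667
```

Emit:
{"name": "apply_moves", "arguments": {"steps": [[-20,6,0,0,0,-0.02],[-55,18,4,0,0,-0.05],[-92,30,8,0,0,-0.1],[-130,42,12,0,0,-0.164],[-168,54,16,0,0,-0.164],[-206,66,16,0,0,-0.164],[-244,78,16,0,0,-0.164],[-282,90,16,0,0,-0.164]], "jaw": 50}}

```text
clock: 7.73
eef_pos: [0.5591, 0.0509, 0.2396]
orientation: [-0.707, 0.707, 0.002, 0.001]
contact_force: [0.8, -0.2, -0.4]
gripper_width: 0.592
```

```bash
python3 - <<'E'
from h import *
go([.543,.177,.17],-np.pi/2)
E
```

```text
row [-125.8   16.    70. ] [ 0.001  0.003 -0.   ] at [0.5591 0.0509 0.2396] F [ 0.8 -0.2 -0.4] w 50.5 t 7.7333
```

Emit:
{"name": "apply_moves", "arguments": {"steps": [[-35,4,10,0,0,0],[-70,8,30,0,0,0],[-100,12,50,0,0,0],[-118,15,65,0,0,0],[-126,16,70,0,0,0],[-126,16,70,0,0,0],[-126,16,70,0,0,0]]}}

```text
clock: 8.32
eef_pos: [0.5434, 0.1766, 0.1702]
orientation: [-0.707, 0.707, 0.001, 0.001]
contact_force: [-0.3, 0.9, 0.8]
gripper_width: 0.589
```

```bash
python3 - <<'E'
from h import *
c,im,s=snap("wrist","w7")
print(s["eef_pos"],proj(c,[[.543,.177,.054],[.4621,.1898,.059],[.5444,.345,.054]]))
E
```

```text
[0.5434 0.1766 0.1702] [[256.4542 183.2839]
 [243.6584 262.8651]
 [ 75.3709 181.7983]]
```

View pics/w7.png

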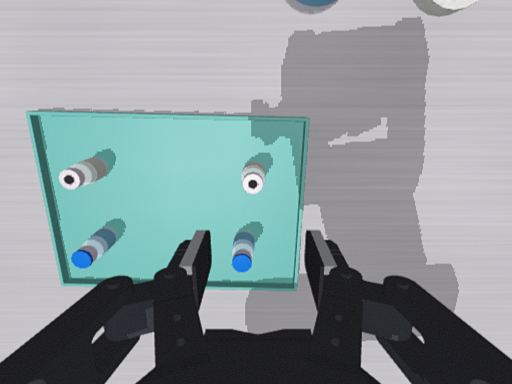

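Silver vials at (253,184) and (69,179), blue at (242,263) and (82,259), as predicted.

```bash
python3 - <<'E'
from h import *
s=manip.sense();c=cam("wrist",s);p=onz(c,[[253,184],[69,179]],.054);print(p)
go(np.r_[p[0,:2],.015],-np.pi/2)
E
```

```text
[[0.5427 0.1798 0.054 ]
 [0.5476 0.3503 0.054 ]]
row [ -3.2   1.1 155.7] [-0.     0.003 -0.001] at [0.5438 0.1761 0.1707] F [-0.7 -0.1  0.6] w 49.7 t 8.3667
```

Emit:
{"name": "apply_moves", "arguments": {"steps": [[-3,1,35,0,0,0],[-3,1,70,0,0,0],[-3,1,105,0,0,0],[-3,1,130,0,0,0],[-3,1,150,0,0,0],[-3,1,155,0,0,0],[-3,1,155,0,0,0],[-3,1,155,0,0,0]]}}

```text
clock: 9.03
eef_pos: [0.5439, 0.179, 0.0171]
orientation: [-0.706, 0.708, 0.0, 0.002]
contact_force: [-1.2, 0.6, 0.6]
gripper_width: 0.579
```

Emit:
{"name": "apply_moves", "arguments": {"steps": [[0,0,0,0,0,0],[0,0,0,0,0,0],[0,0,0,0,0,0],[0,0,0,0,0,0],[0,0,0,0,0,0],[0,0,0,0,0,0],[0,0,0,0,0,0],[0,0,-10,0,0,0]], "jaw": 18, "force": 25}}

```text
clock: 9.7
eef_pos: [0.5435, 0.1788, 0.0271]
orientation: [-0.706, 0.708, 0.001, 0.002]
contact_force: [0.4, 0.4, -0.4]
gripper_width: 0.267
```

Emit:
{"name": "apply_moves", "arguments": {"steps": [[0,0,-30,0,0,0],[0,0,-70,0,0,0],[0,0,-110,0,0,0],[0,0,-150,0,0,0],[0,0,-190,0,0,0],[0,0,-205,0,0,0],[0,0,-205,0,0,0]]}}

```text
clock: 10.28
eef_pos: [0.5443, 0.1784, 0.2378]
orientation: [-0.706, 0.708, -0.002, 0.005]
contact_force: [-0.0, 0.3, -1.2]
gripper_width: 0.268
```

```bash
python3 - <<'E'
from h import *
c,im,s=snap("wrist","w8")
go([.6041,-.2432,.23],-.165-np.pi/2)
E
```

```text
row [421.4 -61.5   3.5] [-0.006  0.004  0.163] at [0.5435 0.1783 0.2347] F [-0.3 -0.4 -1.3] w 23.5 t 10.3333
```

View pics/w8.png

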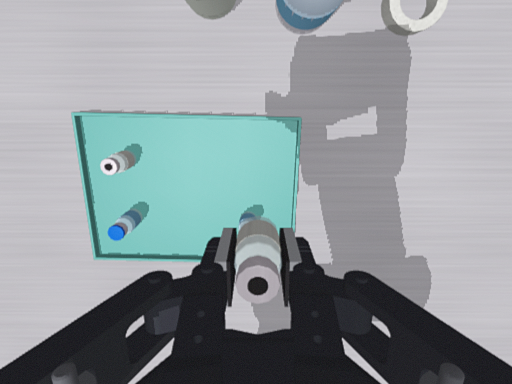

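Vial is held upright between the pads at (258,260). Carry it over to the pot.

Emit:
{"name": "apply_moves", "arguments": {"steps": [[20,-3,0,0,0,0.02],[55,-8,0,0,0,0.05],[92,-13,0,0,0,0.1],[130,-19,0,0,0,0.163],[170,-25,0,0,0,0.163],[210,-31,0,0,0,0.163],[250,-36,0,0,0,0.163],[290,-42,0,0,0,0.163]]}}

```text
clock: 11.0
eef_pos: [0.584, -0.1134, 0.2326]
orientation: [-0.646, 0.763, 0.001, 0.003]
contact_force: [1.0, -0.7, -0.9]
gripper_width: 0.268
```

```bash
python3 - <<'E'
from h import *
go([.6041,-.2432,.2],-.165-np.pi/2)
E
```

```text
row [124.9 -41.   32. ] [-0.002  0.005  0.   ] at [ 0.584  -0.1134  0.2326] F [ 1.  -0.7 -0.9] w 22.9 t 11.0
```

Emit:
{"name": "apply_moves", "arguments": {"steps": [[35,-12,0,0,0,0],[70,-24,0,0,0,0],[100,-33,5,0,0,0],[118,-39,20,0,0,0],[125,-41,32,0,0,0],[125,-41,32,0,0,0],[125,-41,32,0,0,0]]}}

```text
clock: 11.58
eef_pos: [0.6035, -0.2422, 0.1986]
orientation: [-0.647, 0.763, 0.003, 0.002]
contact_force: [-0.4, 1.1, -1.2]
gripper_width: 0.268
```

```bash
python3 - <<'E'
from h import *
go([.6041,-.2432,.152],-.165-np.pi/2)
S,sd,_=snap("side","s9");c,w,s=snap("wrist","w9")
cv2.imwrite("pics/m9.png",np.hstack([cv2.resize(sd[190:265,260:360],(400,300),interpolation=cv2.INTER_CUBIC),cv2.resize(w,(400,300))]))
E
```

```text
row [ 1.3 -0.8 46.6] [0.001 0.007 0.   ] at [ 0.6035 -0.2422  0.1986] F [-0.4  1.1 -1.2] w 22.8 t 11.5833
```

View pics/m9.png

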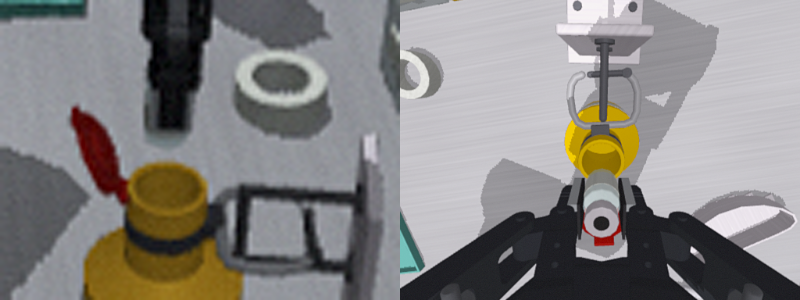

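The vial hangs directly over the mouth, and the hook is still clipped. Lower about 10 mm into the neck and release.

Emit:
{"name": "apply_moves", "arguments": {"steps": [[1,-1,20,0,0,0],[1,-1,36,0,0,0],[1,-1,44,0,0,0],[1,-1,47,0,0,0],[1,-1,47,0,0,0],[1,-1,47,0,0,0]]}}

```text
clock: 12.18
eef_pos: [0.6056, -0.2425, 0.1548]
orientation: [-0.647, 0.762, -0.0, 0.003]
contact_force: [-0.2, -0.3, 0.2]
gripper_width: 0.272
```

Emit:
{"name": "apply_moves", "arguments": {"steps": [[0,0,0,0,0,0],[0,0,0,0,0,0],[0,0,0,0,0,0],[0,0,0,0,0,0],[0,0,-5,0,0,0],[0,0,-25,0,0,0],[0,0,-55,0,0,0],[0,0,-80,0,0,0]], "jaw": 42}}

```text
clock: 12.85
eef_pos: [0.6051, -0.2429, 0.2366]
orientation: [-0.647, 0.762, -0.0, 0.003]
contact_force: [-0.2, 0.6, -0.4]
gripper_width: 0.492
```

```bash
python3 - <<'E'
from h import *
go([.5476,.3503,.23],-np.pi/2)
c,w,s=snap("wrist","w10")
u,v=proj(c,[.6041,-.2432,.146])[0];print(u,v)
# is vial gone from fingers? compare patch around the held-vial place with the one before
a=cv2.imread("pics/w9.png")
for n,i in (("before",a),("now",w)): print(n,i[285,257],i[250,257],i[int(v),int(u)])
E
```

```text
row [-575.9  153.1    8.7] [-0.005  0.004 -0.163] at [ 0.6051 -0.2429  0.2366] F [-0.2  0.6 -0.4] w 42.1 t 12.85
257.5959755200566 193.16972448432477
before [38 38 38] [200 198 188] [  0 166 203]
now [150 146 147] [ 12  18 145] [  0 115 147]
```

Emit:
{"name": "apply_moves", "arguments": {"steps": [[-25,7,0,0,0,-0.02],[-62,16,0,0,0,-0.06],[-100,27,0,0,0,-0.12],[-138,37,0,0,0,-0.163],[-177,47,0,0,0,-0.163],[-216,57,0,0,0,-0.163],[-255,68,0,0,0,-0.163],[-294,78,0,0,0,-0.163]]}}

```text
clock: 13.57
eef_pos: [0.5765, 0.061, 0.2422]
orientation: [-0.707, 0.707, -0.005, 0.004]
contact_force: [0.7, -0.5, 0.5]
gripper_width: 0.493
```

```bash
python3 - <<'E'
from h import *
go([.5476,.3503,.18],-np.pi/2)
E
```

```text
row [-289.4   29.8   61.5] [-0.014 -0.001 -0.   ] at [0.5765 0.061  0.2422] F [ 0.7 -0.5  0.5] w 42.1 t 13.5667
```

Emit:
{"name": "apply_moves", "arguments": {"steps": [[-38,4,0,0,0,0],[-77,8,5,0,0,0],[-116,12,10,0,0,0],[-154,16,20,0,0,0],[-192,20,30,0,0,0],[-228,24,45,0,0,0],[-260,28,60,-0.014,0,0],[-280,30,61,-0.014,0,0]], "jaw": 50}}

```text
clock: 14.23
eef_pos: [0.5456, 0.3436, 0.1776]
orientation: [0.708, -0.706, -0.001, 0.003]
contact_force: [0.3, 0.2, 0.5]
gripper_width: 0.582
```

Emit:
{"name": "apply_moves", "arguments": {"steps": [[-7,0,0,0,0,0],[-9,0,0,0,0,0],[-9,0,0,0,0,0],[-9,0,0,0,0,0]]}}

```text
clock: 14.57
eef_pos: [0.5462, 0.3514, 0.1783]
orientation: [0.707, -0.707, -0.001, 0.002]
contact_force: [-0.6, -0.9, 0.1]
gripper_width: 0.591
```

```bash
python3 - <<'E'
from h import *
c,im,s=snap("wrist","w11")
u,v=proj(c,[.5476,.3503,.054])[0];print(u,v)
# bright silver/white blob near the prediction
hsv=cv2.cvtColor(im,cv2.COLOR_BGR2HSV);m=((hsv[...,1]<45)&(hsv[...,2]>190)).astype(np.uint8)
m[:int(v)-40]=0;m[int(v)+40:]=0;m[:,:int(u)-45]=0;m[:,int(u)+45:]=0
n,l,st,ce=cv2.connectedComponentsWithStats(m);print([(st[i].tolist(),ce[i].round(1).tolist()) for i in range(1,n) if st[i,4]>25])
# circle (silver top ring) by Hough
g=cv2.cvtColor(im,cv2.COLOR_BGR2GRAY)[int(v)-40:int(v)+40,int(u)-45:int(u)+45]
h=cv2.HoughCircles(g,cv2.HOUGH_GRADIENT,1,20,param1=120,param2=12,minRadius=9,maxRadius=18)
print(None if h is None else h[0]+[int(u)-45,int(v)-40,0])
go([.5476,.3503,.017],-np.pi/2)
E
```

```text
257.42392541275376 178.78281482342493
[([246, 165, 23, 25, 324], [256.7, 177.0])]
[[256.5 179.5   9.4]]
row [  0.6  -2.  161.3] [ 0.004 -0.002  0.   ] at [0.5462 0.3513 0.1783] F [ 0.4 -0.9  0.8] w 49.8 t 14.6167
```

Vial 2 sits where predicted. Grasp it.

Emit:
{"name": "apply_moves", "arguments": {"steps": [[0.6,-1.5,35,0,0,0],[0.6,-1.5,70,0,0,0],[0.6,-1.5,105,0,0,0],[0.6,-1.5,130,0,0,0],[0.6,-1.5,152,0,0,0],[0.6,-1.5,161,0,0,0],[0.6,-1.5,161,0,0,0],[0.6,-1.5,161,0,0,0]]}}

```text
clock: 15.28
eef_pos: [0.5479, 0.3499, 0.0184]
orientation: [-0.707, 0.707, 0.0, -0.002]
contact_force: [-0.5, 0.5, 0.6]
gripper_width: 0.587
```

Emit:
{"name": "apply_moves", "arguments": {"steps": [[0,0,0,0,0,0],[0,0,0,0,0,0],[0,0,0,0,0,0],[0,0,0,0,0,0],[0,0,0,0,0,0],[0,0,0,0,0,0],[0,0,0,0,0,0],[0,0,-10,0,0,0]], "jaw": 18, "force": 25}}

```text
clock: 15.95
eef_pos: [0.5476, 0.3497, 0.0283]
orientation: [-0.707, 0.707, 0.001, -0.002]
contact_force: [-0.2, -0.2, -0.8]
gripper_width: 0.267
```

Emit:
{"name": "apply_moves", "arguments": {"steps": [[0,0,-30,0,0,0],[0,0,-70,0,0,0],[0,0,-110,0,0,0],[0,0,-150,0,0,0],[0,0,-190,0,0,0],[0,0,-205,0,0,0],[0,0,-205,0,0,0]]}}

```text
clock: 16.53
eef_pos: [0.5492, 0.3507, 0.2394]
orientation: [-0.707, 0.707, -0.001, 0.002]
contact_force: [0.2, 1.6, 0.3]
gripper_width: 0.269
```

```bash
python3 - <<'E'
from h import *
go([.6041,-.2432,.235],-.165-np.pi/2)
E
```

```text
row [593.9 -55.    3.7] [-0.005  0.002  0.165] at [0.5492 0.3507 0.2394] F [0.2 1.6 0.3] w 22.9 t 16.5333
```

Emit:
{"name": "apply_moves", "arguments": {"steps": [[25,-2,0,0,0,0],[62,-6,0,0,0,0],[100,-9,0,0,0,0],[138,-13,0,0,0,0],[177,-17,0,0,0,0.05],[216,-20,0,0,0,0.1],[255,-24,0,0,0,0.165],[294,-28,0,0,0,0.165]]}}

```text
clock: 17.2
eef_pos: [0.5764, 0.055, 0.2386]
orientation: [-0.645, 0.764, -0.001, 0.002]
contact_force: [1.1, 0.1, -0.3]
gripper_width: 0.268
```

```bash
python3 - <<'E'
from h import *
go([.6041,-.2432,.2],-.165-np.pi/2)
E
```

```text
row [289.4 -77.2  38.1] [-0.004  0.003 -0.003] at [0.5764 0.055  0.2386] F [ 1.1  0.1 -0.3] w 22.9 t 17.2
```

Emit:
{"name": "apply_moves", "arguments": {"steps": [[38,-10,0,0,0,0],[77,-20,0,0,0,0],[116,-31,0,0,0,0],[155,-41,0,0,0,0],[194,-52,0,0,0,0],[230,-61,2,0,0,0],[262,-70,15,0,0,0],[280,-75,30,0,0,0]]}}

```text
clock: 17.87
eef_pos: [0.6032, -0.2371, 0.2074]
orientation: [-0.644, 0.765, -0.001, 0.002]
contact_force: [0.1, -0.5, -1.1]
gripper_width: 0.268
```

```bash
python3 - <<'E'
from h import *
go([.6041,-.2432,.2],-.165-np.pi/2)
E
```

```text
row [ 5.8 -1.9  7.4] [-0.004  0.002 -0.006] at [ 0.6032 -0.2371  0.2074] F [ 0.1 -0.5 -1.1] w 22.9 t 17.8667
```

Emit:
{"name": "apply_moves", "arguments": {"steps": [[6,-2,7,0,0,-0.006],[6,-2,7,0,0,-0.006],[6,-2,7,0,0,-0.006]]}}

```text
clock: 18.12
eef_pos: [0.604, -0.2421, 0.1998]
orientation: [-0.647, 0.763, -0.0, 0.002]
contact_force: [0.9, 1.4, -0.3]
gripper_width: 0.268
```

```bash
python3 - <<'E'
from h import *
go([.6046,-.2429,.153],-.165-np.pi/2)
E
```

```text
row [ 0.9 -0.6 46.8] [-0.003  0.003  0.001] at [ 0.604  -0.2421  0.1998] F [ 0.9  1.4 -0.3] w 22.9 t 18.1167
```

Emit:
{"name": "apply_moves", "arguments": {"steps": [[1,-0.5,20,0,0,0],[1,-0.5,36,0,0,0],[1,-0.5,44,0,0,0],[1,-0.5,46,0,0,0],[1,-0.5,46,0,0,0],[1,-0.5,46,0,0,0]]}}

```text
clock: 18.62
eef_pos: [0.605, -0.2426, 0.1551]
orientation: [-0.647, 0.763, -0.001, 0.002]
contact_force: [0.0, 0.6, -0.1]
gripper_width: 0.266
```

Emit:
{"name": "apply_moves", "arguments": {"steps": [[0,0,0,0,0,0],[0,0,0,0,0,0],[0,0,0,0,0,0],[0,0,0,0,0,0],[0,0,-5,0,0,0],[0,0,-25,0,0,0],[0,0,-55,0,0,0],[0,0,-80,0,0,0]], "jaw": 42}}

```text
clock: 19.28
eef_pos: [0.6045, -0.2428, 0.237]
orientation: [-0.647, 0.763, -0.001, 0.002]
contact_force: [1.2, 0.8, 0.6]
gripper_width: 0.49
```

```bash
python3 - <<'E'
from h import *
c,w,s=snap("wrist","w12");S,sd,_=snap("side","s12")
print("held place",w[285,257],w[250,257])
# mouth centre by outline of yellow/dark: difference against earlier view; red flap pixels
hsv=cv2.cvtColor(w,cv2.COLOR_BGR2HSV)
red=((hsv[...,0]<8)|(hsv[...,0]>172))&(hsv[...,1]>150)&(hsv[...,2]>60)
ys,xs=np.nonzero(red);print("red",xs.min(),xs.max(),ys.min(),ys.max(),len(xs))
print("pred flap hinge/tab for angles")
P=frame([.6041,-.2432,-.165],[[-.025,0,.1465]]+[[-.025+.0545*np.cos(a),0,.1465+.0545*np.sin(a)] for a in (2,2.1,2.2,2.3)])
print(proj(c,P),"side",proj(S,P))
hs=cv2.cvtColor(sd,cv2.COLOR_BGR2HSV)
r=((hs[...,0]<8)|(hs[...,0]>172))&(hs[...,1]>150)&(hs[...,2]>60);r[:200]=0;r[265:]=0;r[:,:240]=0;r[:,310:]=0
ys,xs=np.nonzero(r);print("side red",xs.min(),xs.max(),ys.min(),ys.max(),len(xs))
d=np.array([np.cos(-.165),np.sin(-.165)])
go(np.r_[np.array([.6041,-.2432])-.105*d,.235],-.165-np.pi/2)
E
```

```text
held place [150 146 148] [  8  13 143]
red 230 286 217 280 2454
pred flap hinge/tab for angles
[[257.2733 219.9394]
 [257.1391 275.5329]
 [257.1402 279.2533]
 [257.1427 282.1574]
 [257.1466 284.2489]] side [[289.5605 236.667 ]
 [279.4118 218.1793]
 [277.1094 218.9909]
 [274.9442 219.9796]
 [272.9383 221.1339]]
side red 278 291 217 240 146
row [ -0.1 106.8   4.1] [-0.013 -0.001  0.001] at [ 0.6058 -0.2435  0.2404] F [-0.9 -0.8  0.4] w 42.1 t 19.3833
```

Both vials were released. Flap is at about 2.08 rad. Move behind the flap with the jaws shut.

Emit:
{"name": "apply_moves", "arguments": {"steps": [[0,30,0,0,0,0],[0,65,0,0,0,0],[0,95,0,0,0,0],[0,107,15,0,0,0],[0,107,35,0,0,0],[0,107,50,0,0,0],[0,107,54,0,0,0],[0,107,54,0,0,0]], "jaw": 0}}

```text
clock: 20.05
eef_pos: [0.5005, -0.226, 0.1842]
orientation: [-0.647, 0.763, -0.004, 0.003]
contact_force: [0.6, -0.8, -0.4]
gripper_width: -0.004
```

```bash
python3 - <<'E'
from h import *
d=np.array([np.cos(-.165),np.sin(-.165)])
go(np.r_[np.array([.6041,-.2432])-.053*d,.183],-.165-np.pi/2)
E
```

```text
row [  0.  -52.    1.7] [-0.011 -0.     0.001] at [ 0.5005 -0.226   0.1842] F [ 0.6 -0.8 -0.4] w -0.4 t 20.05
```

Emit:
{"name": "apply_moves", "arguments": {"steps": [[0,-25,1,-0.011,0,0],[0,-52,1,-0.011,0,0],[0,-69,-2,-0.011,0,0],[0,-83,1,-0.011,0,0],[0,-94,7,-0.011,0,0],[0,-102,16,-0.011,0,0],[0,-107,25,-0.011,0,0],[0,-109,29,-0.011,0,0]]}}

```text
clock: 20.72
eef_pos: [0.6084, -0.2437, 0.1548]
orientation: [-0.647, 0.763, 0.001, -0.001]
contact_force: [-0.8, -0.3, -0.1]
gripper_width: 0.002
```

```bash
python3 - <<'E'
from h import *
d=np.array([np.cos(-.165),np.sin(-.165)])
go(np.r_[np.array([.6041,-.2432])+.012*d,.151],-.165-np.pi/2)
E
```

```text
row [ 0.2 -7.6  3.8] [0.002 0.    0.001] at [ 0.6084 -0.2437  0.1548] F [-0.8 -0.3 -0.1] w 0.2 t 20.7167
```

Emit:
{"name": "apply_moves", "arguments": {"steps": [[0,-6,1,0,0,0],[0,-10,3,0,0,0],[0,-12,4,0,0,0],[0,-12,5,0,0,0],[0,-12,5.5,0,0,0],[0,-12,5.5,0,0,0]]}}

```text
clock: 21.22
eef_pos: [0.6208, -0.2458, 0.1505]
orientation: [-0.647, 0.763, -0.0, 0.0]
contact_force: [2.2, 0.1, 3.5]
gripper_width: -0.006
```

```bash
python3 - <<'E'
from h import *
go([.6084,-.2437,.149],-.165-np.pi/2)
E
```

```text
row [-0.1 12.6  1.5] [-0.001 -0.     0.001] at [ 0.6208 -0.2458  0.1505] F [2.2 0.1 3.5] w -0.5 t 21.2167
```

Contact is felt (3.5 N up at z 150.5 mm). Press slightly more, then lift and check.

Emit:
{"name": "apply_moves", "arguments": {"steps": [[0,0,1,0,0,0],[0,0,2,0,0,0],[0,0,2,0,0,0],[0,0,2,0,0,0]]}}

```text
clock: 21.55
eef_pos: [0.6209, -0.2459, 0.1502]
orientation: [-0.647, 0.763, -0.001, 0.0]
contact_force: [-1.0, 1.4, 10.5]
gripper_width: 0.001
```

Emit:
{"name": "apply_moves", "arguments": {"steps": [[0,0,-10,0,0,0],[0,0,-40,0,0,0],[0,20,-80,0,0,0],[0,50,-110,0,0,0],[0,80,-130,0,0,0],[0,110,-140,0,0,0],[0,140,-140,0,0,0],[0,140,-140,0,0,0]]}}

```text
clock: 22.22
eef_pos: [0.4784, -0.2216, 0.2914]
orientation: [-0.647, 0.763, -0.001, 0.0]
contact_force: [-0.1, -0.1, 0.4]
gripper_width: 0.003
```

```bash
python3 - <<'E'
from h import *
W,w,s=snap("wrist","w13");S,sd,_=snap("side","s13");T,t,_=snap("top","t13")
print(s["eef_pos"],s["clock"])
r=lambda im,x,y,w,h,W,H:cv2.resize(im[y:y+h,x:x+w],(W,H),interpolation=cv2.INTER_CUBIC)
p=np.vstack([np.hstack([r(sd,270,205,80,60,400,300),r(t,100,90,280,210,400,300)]),np.hstack([r(w,0,0,512,384,400,300),r(sd,190,125,160,120,400,300)])])
cv2.imwrite("pics/m13.png",p)
E
```

```text
[ 0.4784 -0.2216  0.2914] 22.2167
```

View pics/m13.png

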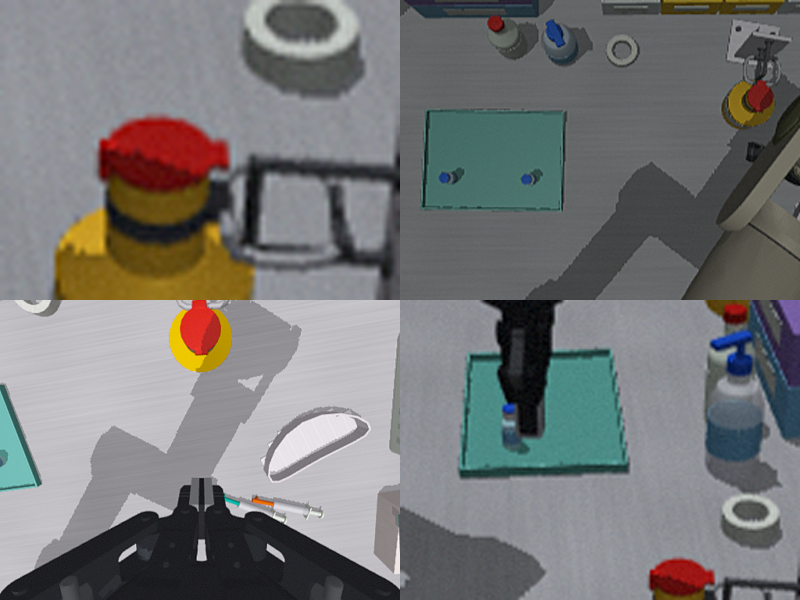

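The flap lies flat on the rim, the gate is closed with the bar inside the hook, both silver vials are gone from tray and bench, and the blue vials stand in place. Handing in.

```bash
python3 -c "
from rig import manip
print(manip.finish_job())"
```

```text
the job is handed in; nothing more can be done
None
```

The job is done and handed in at about 22 s. I clipped the pot to the bracket, set it upright on the bench, dropped both silver-topped vials through its neck and pushed the red flap shut.

- **Clip:** in the last side view the gate is closed with the bar inside the hook. I measured the bar at about 41 mm from the neck axis, roughly 7.5 mm from the hook's back bar, so it is past the catch point.
- **Vials:** no silver vial shows on the tray or the bench, and both were gone from the fingers after release. I did not look inside the pot, so their being in it is inferred.
- **Flap:** it lies level on the rim, and I felt firm contact at 150 mm height with about 10 N of pressure before lifting off.
- **Other items:** the blue-capped vials and the bystander items in view look untouched. The arm is clear of everything.

No check failed or disagreed.

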